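# Pack the closed specimen jars into the orange tray

## Task

Collect the four closed specimens into the orange tray: stand the large, medium and small capped jars and the square bottle upright each in the holder that fits it, right down on the holder's floor. They are glass, so keep them upright and set them down rather than drop them, and leave the two empty upside-down jars standing where they are.

Things in the scene. Friction and masses are not known exactly. Their poses are not given: they have to be found in the camera images.
- jar_large: large closed specimen jar: round clear glass with a black screw cap 19 mm high, cap and glass both 64 mm in diameter, 84 mm high in all, about 260 g, rock chips inside; stands upright, loose on the bench. Origin: centre of its underside; z up. Grasp from above at any yaw, across the cap, fingertips beside the glass.
- jar_medium: medium closed specimen jar: round clear glass with a black screw cap 17 mm high, cap and glass both 50 mm in diameter, 70 mm high in all, about 150 g, rock chips inside; stands upright, loose on the bench. Origin: centre of its underside; z up. Grasp from above at any yaw, across the cap, fingertips beside the glass.
- jar_small: small closed specimen jar: round clear glass with a black screw cap 14 mm high, cap and glass both 34 mm in diameter, 56 mm high in all, about 60 g, rock chips inside; stands upright, loose on the bench. Origin: centre of its underside; z up. Grasp from above at any yaw, across the cap, fingertips beside the glass.
- bottle_square: closed square bottle: clear glass body 46 x 46 mm, flat-sided up to 58 mm, then a shoulder and a narrow round black cap 32 mm in diameter; 84 mm high in all, about 160 g, stands upright, loose on the bench. Origin: centre of its underside; z up. x and y are square to its flats. Grasp from above across two parallel flats, 40 to 48 mm above its underside.
- holder_large: holder for the large jar: fixed black plate 102 mm square, 4 mm thick, with a white round collar (wall 4 mm) around a shallow well, bore 80 mm. Origin: centre of its underside, 4 mm above the bench; z up. Well floor 4 mm, collar rim 18 mm above the origin. All four holders are in the orange tray.
- holder_medium: holder for the medium jar: fixed black plate 102 mm square, 4 mm thick, with a white round collar (wall 4 mm) around a shallow well, bore 66 mm. Origin: centre of its underside, 4 mm above the bench; z up. Well floor 4 mm, collar rim 18 mm above the origin. The holders are two by two at 108 mm pitch, in any order.
- holder_small: holder for the small jar: fixed black plate 102 mm square, 4 mm thick, with a white round collar (wall 4 mm) around a shallow well, bore 50 mm. Origin: centre of its underside, 4 mm above the bench; z up. Well floor 4 mm, collar rim 18 mm above the origin. The fixed tray is 256 mm square over its lip, rim 26 mm above the bench.
- holder_square: holder for the square bottle: fixed black plate 102 mm square, 4 mm thick, with a white square collar (wall 4 mm) around a shallow well 62 x 62 mm inside; x and y are square to the well (a quarter turn makes no difference). Origin: centre of its underside, 4 mm above the bench; z up. Well floor 4 mm, collar rim 18 mm above the origin.
- empty_large: large empty jar without cap, upside down on its mouth: round clear glass 64 mm in diameter, 78 mm high, a plain glass disc from above. Not for the tray: it stays where it is. Origin: centre of its underside; z up.
- empty_medium: medium empty jar without cap, upside down on its mouth: round clear glass 50 mm in diameter, 66 mm high, a plain glass disc from above. Not for the tray: it stays where it is. Origin: centre of its underside; z up. (Other bench clutter lies over 0.78 m ahead of the base and is under 30 mm high.)

How it is judged:
By the outcome, as a careful person would: the job done as asked, in the order asked, and still so for the second after the job is handed in, with the robot touching nothing.
It also fails if it takes over 109 s, if anything falls off the work surface, if the arm or the gripper's body presses on something with over 40 N, if the wrist force passes 120 N, or if a joint passes its speed limit or range.

## Robot

A 7-joint arm with a two-finger parallel gripper is mounted at the origin on the work surface. World frame = base frame: x ahead of the robot, y to its left, z up, the work surface at z = 0. Lengths are in m, angles in rad, forces in N, time in s.
With the tool pointing down it reaches from about 0.35 to 0.9 m from the base axis. Payload 7.2 kg.
Tool frame: the origin (TCP) lies on the centre line of the jaws, within the pads' length; the fingertips stand robot.finger_overhang ahead of it and the grasp point (between the pads) lies 6 mm ahead of it (robot.finger_overhang is the distance from the TCP to the fingertips, in m); z points along the fingers, y is the line along which they close (so a half turn about z gives the same grasp; the last joint's range is limited). The gripper opens to 88 mm and grips with 3 to 60 N. Pads are 20 mm wide; open, the fingers measure 115 mm over their backs; the gripper's body (75 mm by 178 mm) begins 61 mm behind the grasp point.
Start: joints at [1.278, 0.411, -0.013, 1.596, 0.006, 1.134, -0.082], TCP at [0.139, -0.609, 0.248] pointing down, gripper open.
Joint ranges: [-2.95, 2.95], [-0.29, 1.99], [-1.47, 1.44], [0.14, 2.54], [-1.03, 4.17], [0.13, 1.85], [-2.86, 2.86]. Speed limits (rad/s): [2.39, 2.39, 3.01, 3.01, 3.14, 3.14, 3.14].

## Interface

Orientations are given as [roll, pitch, yaw] about the fixed x, y, z axes, in that order (R = Rz(yaw) Ry(pitch) Rx(roll)).
In Python, from plant import robot, cams, nets gives the robot as it stands. The module is installed in compiled form; this text tells all that it offers.
- The arm moves only by the tool play_rows, never from a script. Its argument "plan" is a list of rows, each a list of 2 entries, a list of its own where there are three numbers: the shift along the tool's x, y, z in mm, then the turn about the tool's z in rad. In form: [[[x, y, z], spin], ...]. A call has 1 to 10 rows; each row is the pose to reach, as a shift and turn from the pose commanded when the call began, along the tool's axes at that moment; what a row does not reach only later rows make up. A row lasts 1/12 s, in which the tool goes at most 41.7 mm and 7.16 degrees, less where a joint would pass 70% of its speed; a pose out of reach is approached as far as the arm can. A call with a gripper value outside its range is refused whole. "grip" is the opening, from 0 (shut) to 1 (fully open), set as the call begins (left out, the last holds). The fingers move at their own pace and stop on an object; "force" is the grip in N (left out, the last holds). Time passes only in rows, so rows that repeat a pose let the fingers close. It gives the time, the measured TCP pose, the force, the opening and the grip force at its end, in the units of the state.
- robot.read_state(): the state, without advancing time (a new reading comes with each control period).
- cams.get_image(name): name is "side" or "top"; returns a dict with "image" (400x640x3 uint8, red, green, blue), "z_map" (400x640 float32, m along the optical axis (not along the pixel's ray), 0 where there is no reading), "fx", "fy", "cx", "cy" (pixels), "R" (3x3) and "t" (3): a world point X has camera coordinates R X + t. Camera axes: x right, y down, z forward; pixel columns grow to the right and rows downward; lengths in m; the calibration is good to about 2 mm. A picture is of the moment at which its call begins.
- robot.hand_in(): hands the job in; it is judged then, once.
Trained networks look in a picture, given as the dict that the camera call returned (one of the last four; its "shot" number tells which), for a name from the list of things; names that differ only in an ending like _2 or _b are one class to them, and where a whole thing is asked for, a point or a joint stands for the part that bears it (a point fixed in the world has none). Each returns a list of dicts, best first, with "confidence" (0 to 1); they miss things now and then, are a little off and sometimes report something else, mostly with a low value. They report only what shows in the picture. A call takes as long as a camera call.
- nets.spot_in(picture, query): "bbox" ([centre column, centre row, width, height] in pixels, round what is visible of it).
- nets.silhouettes(picture, query): "pixels" (400x640 bool, what is visible of it) and "bbox" ([centre column, centre row, width, height] in pixels, round what is visible of it).
- nets.mark_of(picture, query): "position" ([row, column] in pixels: a listed point, or the origin of a listed thing).
The state is a dict: "time_s": time; "qpos": joint angles; "qvel": joint speeds; "joint_efforts": joint torques, N m; "tool_pos": TCP position; "tool_rot": TCP orientation; "contact_force": force on the tool from outside, world axes, zero at the start; "wrist_torque": the same for the moment, N m; "opening": finger opening in m; "grip_force": force on a finger pad.
Only numpy, scipy, OpenCV 4.12 (cv2) and the standard library are available. Lean on these libraries where they do the work, as an engineer would, in place of code of your own. Each camera call takes 0.05 s, during which the arm holds its last target. There are 200 camera calls.

## Working session

There is one attempt and no reset: what is moved stays moved. The work goes in short steps, Python scripts to look and compute and a tool call to move; the robot and the scene stay as the last step left them, time stands still between calls to the robot, and variables do not carry over. Pictures are saved under pics/ and viewed, at most 14 in all, crops included, and the job is handed in when it is done.

Besides the shell and the picture viewer there is one more tool, called after "Call:" by a JSON object that holds its "fn" and its "kwargs". play_rows: Moves the arm, as the interface text tells. Its arguments: {"type":"object","properties":{"plan":{"type":"array","items":{"type":"array"}},"grip":{"type":"number"},"force":{"type":"number"}},"required":["plan"]}

```bash
mkdir -p pics; cat > h.py <<'E'
import numpy as np,cv2
from plant import robot,cams,nets
def save(p,n): cv2.imwrite('pics/'+n+'.png',p['image'][:,:,::-1])
def at_z(p,u,v,z):
    d=np.array([(u-p['cx'])/p['fx'],(v-p['cy'])/p['fy'],1.]); R=np.array(p['R']);t=np.array(p['t'])
    c=-R.T@t; d=R.T@d; return c+d*(z-c[2])/d[2]
def cloud(p):
    z=p['z_map']; v,u=np.mgrid[:400,:640]
    P=np.stack([(u-p['cx'])/p['fx']*z,(v-p['cy'])/p['fy']*z,z],-1)
    return (P-np.array(p['t']))@np.array(p['R'])
E
python3 - <<'E'
from h import *
s=robot.read_state();print({k:np.round(v,3) for k,v in s.items()},robot.finger_overhang)
for c in('top','side'):
    p=cams.get_image(c);save(p,c+'0');print(c,p['fx'],np.round(-np.array(p['R']).T@p['t'],3),np.round(p['R'],3).tolist())
    for n in 'jar_large jar_medium jar_small bottle_square holder_large holder_medium holder_small holder_square empty_large empty_medium'.split():
        for m in nets.mark_of(p,n)[:3]:
            r,cc=m['position'];zz=.004 if 'holder' in n else 0
            print(n,round(m['confidence'],2),np.round([r,cc]),np.round(at_z(p,cc,r,zz),3))
E
```

```text
{'time_s': np.float64(0.0), 'qpos': array([ 1.278,  0.412, -0.013,  1.597,  0.006,  1.134, -0.082]), 'qvel': array([-0.001,  0.001,  0.   ,  0.   , -0.001,  0.002,  0.001]), 'joint_efforts': array([ 1.0000e-03, -5.8795e+01,  6.4200e-01, -2.9108e+01, -5.4000e-02,
        1.8000e-02,  0.0000e+00]), 'tool_pos': array([ 0.139, -0.609,  0.247]), 'tool_rot': array([-3.14 ,  0.   ,  0.225]), 'contact_force': array([-0.057, -0.123,  0.557]), 'wrist_torque': array([-0.003,  0.036, -0.008]), 'grip_force': np.float64(0.0), 'opening': np.float64(0.088)} 0.025
top 368.2134119112234 [0.387 0.025 1.048] [[-0.012, -1.0, -0.005], [-0.988, 0.013, -0.155], [0.155, 0.003, -0.988]]
jar_large 0.64 [241. 195.] [0.438 0.391 0.   ]
jar_medium 0.81 [181. 259.] [0.609 0.211 0.   ]
jar_small 0.54 [168. 296.] [0.645 0.104 0.   ]
bottle_square 0.96 [196. 202.] [0.568 0.377 0.   ]
holder_large 0.56 [182. 428.] [ 0.6   -0.277  0.004]
holder_large 0.41 [179. 258.] [0.613 0.215 0.004]
holder_medium 0.59 [217. 418.] [ 0.498 -0.243  0.004]
holder_small 0.95 [201. 384.] [ 0.545 -0.146  0.004]
holder_square 0.67 [171. 392.] [ 0.632 -0.173  0.004]
empty_large 0.82 [237. 253.] [0.448 0.228 0.   ]
empty_medium 0.53 [231. 299.] [0.462 0.097 0.   ]
side 396.02992744281977 [0.321 0.714 0.528] [[-0.953, -0.303, -0.019], [-0.161, 0.556, -0.816], [0.257, -0.774, -0.578]]
jar_large 0.64 [352. 320.] [0.44  0.385 0.   ]
jar_large 0.26 [230. 352.] [0.464 0.098 0.   ]
jar_medium 0.7 [250. 262.] [0.618 0.208 0.   ]
jar_small 0.61 [215. 274.] [0.639 0.097 0.   ]
bottle_square 0.69 [325. 244.] [0.572 0.374 0.   ]
holder_large 0.86 [139. 339.] [ 0.599 -0.284  0.004]
holder_medium 0.96 [151. 374.] [ 0.489 -0.241  0.004]
holder_small 0.8 [168. 349.] [ 0.532 -0.137  0.004]
holder_square 0.73 [154. 315.] [ 0.64  -0.183  0.004]
empty_large 0.57 [272. 338.] [0.46  0.219 0.   ]
empty_medium 0.95 [227. 355.] [0.461 0.085 0.   ]
```

View pics/top0.png

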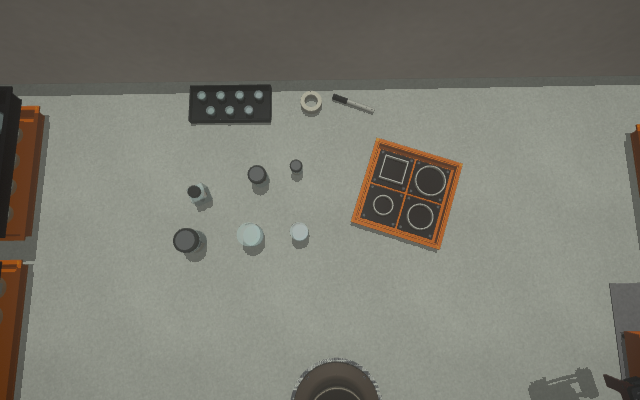

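View pics/side0.png

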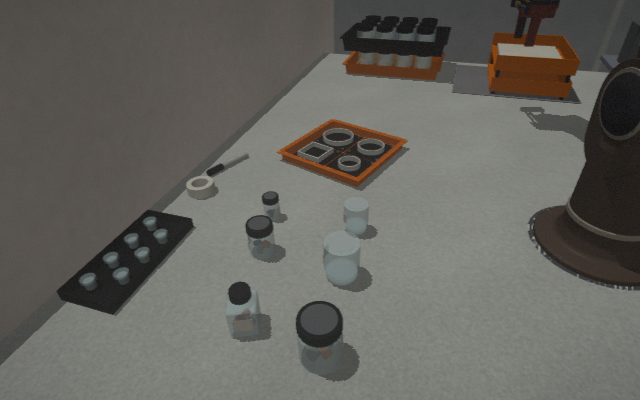

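The top view shows the large jar (186,240), medium (257,174), small (296,166), bottle (197,192) and empties (250,235), (300,232). In the tray the holders are square (394,170), large (430,181), small (383,204) and medium (421,216). The side view agrees.

```bash
cat > m.py <<'E'
from h import *
H=dict(jar_large=.084,jar_medium=.070,jar_small=.056,bottle_square=.084)
def caps(p,guess):
    # dark cap tops at known height
    g=p['image'].max(2); C=cloud(p)
    for n,h in H.items():
        X=C; m=(abs(X[...,2]-h)<.006)&(np.hypot(X[...,0]-guess[n][0],X[...,1]-guess[n][1])<.06)
        if m.sum()<5: print(n,'none');continue
        v,u=np.nonzero(m); (cu,cv),r=cv2.minEnclosingCircle(np.stack([u,v],1).astype(np.float32))
        print(n,m.sum(),'z',X[m][:,2].mean().round(4),'minenc',at_z(p,cu,cv,h).round(4),'mean',at_z(p,u.mean(),v.mean(),h).round(4), 'r',(r+.5)/p['fx']*(X[m][:,2].mean()*-1+1.05))
if __name__=='__main__':
    g=dict(jar_large=(.438,.391),jar_medium=(.61,.21),jar_small=(.642,.1),bottle_square=(.57,.375))
    for c in('top','side'):
        p=cams.get_image(c);print(c);caps(p,g)
        im=p['image'].astype(int);hsv=cv2.cvtColor(p['image'],cv2.COLOR_RGB2HSV)
        m=(hsv[...,0]<18)&(hsv[...,1]>150)&(hsv[...,2]>80); C=cloud(p)
        m&=(abs(C[...,0]-.57)<.25)&(abs(C[...,1]+.21)<.25)
        v,u=np.nonzero(m); q=np.array([at_z(p,a,b,.026)[:2] for a,b in zip(u,v)],np.float32)
        (cx,cy),wh,a=cv2.minAreaRect(q);print('tray',cx,cy,wh,a)
        # white collars
        w=(hsv[...,1]<60)&(hsv[...,2]>120)&(np.hypot(C[...,0]-cx,C[...,1]-cy)<.13)
        nl,L,st,ce=cv2.connectedComponentsWithStats(w.astype(np.uint8),connectivity=8)
        for i in range(1,nl):
            if st[i,4]<40: continue
            v,u=np.nonzero(L==i); q=np.array([at_z(p,a,b,.022)[:2] for a,b in zip(u,v)],np.float32)
            e=cv2.minEnclosingCircle(q); print('collar',st[i,4],np.round(e[0],4),round(e[1],4),cv2.minAreaRect(q))
    for c in('top','side'):
        p=cams.get_image(c);C=cloud(p)
        m=(C[...,2]>.015)&(C[...,2]<.3)&(np.hypot(C[...,0]-.57,C[...,1]-.375)<.05); q=C[m]
        print(c,np.histogram(q[:,2],np.arange(0,.1,.01))[0])
        for s in nets.silhouettes(p,'bottle_square')[:1]:
            y,x=np.nonzero(s['pixels']);print(s['bbox'],s['confidence'])
        x0,y0=(170,165) if c=='top' else (200,260)
        save(dict(image=cv2.resize(p['image'][y0:y0+(60 if c=='top' else 90),x0:x0+(60 if c=='top' else 90)],(540,540),interpolation=cv2.INTER_CUBIC)),'b_'+c)
E
python3 m.py; python3 -c "
import cv2,numpy as np
cv2.imwrite('pics/b.png',np.hstack([cv2.resize(cv2.imread('pics/b_%s.png'%c),(400,400)) for c in('top','side')]))"
```

```text
top
jar_large 480 z 0.0842 minenc [0.4382 0.3885 0.084 ] mean [0.4376 0.3882 0.084 ] r 0.03457458681934598
jar_medium 264 z 0.07 minenc [0.6144 0.2071 0.07  ] mean [0.6145 0.207  0.07  ] r 0.025822291761570946
jar_small 118 z 0.0556 minenc [0.641 0.102 0.056] mean [0.6402 0.1017 0.056 ] r 0.017940401960007422
bottle_square 120 z 0.0836 minenc [0.5665 0.372  0.084 ] mean [0.5669 0.3722 0.084 ] r 0.017716899932266522
tray 0.39675724506378174 0.28403475880622864 (1.2714792490005493, 0.6993916630744934) 86.6968002319336
collar 6037 [0.396  0.2789] 0.128 ((0.3955872654914856, 0.2753533720970154), (0.24729140102863312, 0.2538760304450989), 75.94924926757812)
side
jar_large 1534 z 0.084 minenc [0.4371 0.3934 0.084 ] mean [0.4372 0.3935 0.084 ] r 0.058255127054233885
jar_medium 416 z 0.0697 minenc [0.6125 0.2135 0.07  ] mean [0.6134 0.2119 0.07  ] r 0.03490606976976299
jar_small 155 z 0.0551 minenc [0.6389 0.1075 0.056 ] mean [0.6394 0.1064 0.056 ] r 0.021971810209333992
bottle_square 335 z 0.0833 minenc [0.5661 0.3769 0.084 ] mean [0.5662 0.3767 0.084 ] r 0.028781491827116226
tray 0.5666415691375732 -0.1976151019334793 (0.2754063308238983, 0.26105907559394836) 71.46131896972656
collar 107 [ 0.5932 -0.0551] 0.0529 ((0.5949960947036743, -0.04943225160241127), (0.015149755403399467, 0.10558756440877914), 72.95755004882812)
top [  0  12  26  26  27 108  50  21 111]
[201.9, 192.9, 22.8, 24.2] 0.75
side [  0  57 150 151 157 345 196 106 310]
[244.2, 310.6, 32.3, 57.0] 0.79
```

View pics/b.png

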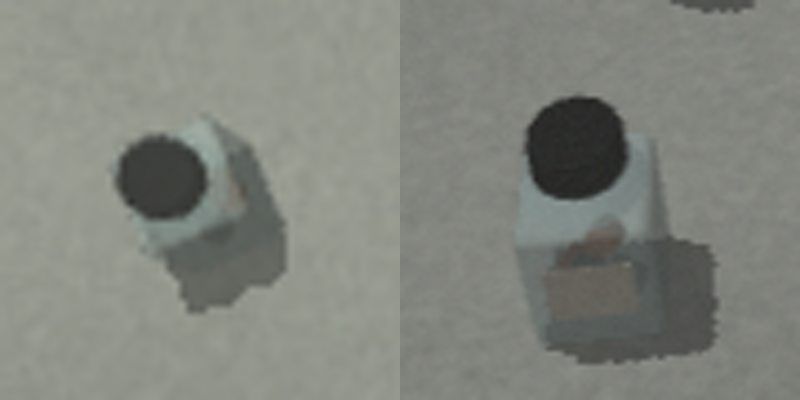

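The crops show the bottle's cap and body turned relative to the world axes, so its yaw needs fitting. I'll refine that and the tray pose.

```bash
cat > m2.py <<'E'
from h import *
from scipy.optimize import minimize
for c in('top','side'):
    p=cams.get_image(c);C=cloud(p);ok=p['z_map']>0
    hsv=cv2.cvtColor(p['image'],cv2.COLOR_RGB2HSV)
    near=ok&(np.hypot(C[...,0]-.567,C[...,1]+.21)<.22)
    m=near&(hsv[...,0]<18)&(hsv[...,1]>150)&(C[...,2]>.019)
    q=C[m][:,:2].astype(np.float32);(cx,cy),wh,a=cv2.minAreaRect(q);print(c,'tray',m.sum(),round(cx,4),round(cy,4),wh,a,np.median(C[m][:,2]))
    w=near&(hsv[...,1]<60)&(hsv[...,2]>90)&(np.hypot(C[...,0]-cx,C[...,1]-cy)<.125)&(C[...,2]>.012)
    for n in('holder_square','holder_large','holder_small','holder_medium'):
        b=nets.spot_in(p,n)[0]; 
        from math import hypot
        mk=nets.mark_of(p,n)[0]['position'];g=at_z(p,mk[1],mk[0],.004)
        sel=w&(np.hypot(C[...,0]-g[0],C[...,1]-g[1])<.056)
        v,u=np.nonzero(sel); q=np.array([at_z(p,x,y,.022)[:2] for x,y in zip(u,v)],np.float32)
        if len(q)<20: print(n,len(q));continue
        A=np.c_[2*q,np.ones(len(q))];s=np.linalg.lstsq(A,(q**2).sum(1),rcond=None)[0]
        print(n,len(q),'fit',s[:2].round(4),'r',np.sqrt(s[2]+s[0]**2+s[1]**2).round(4),'rect',[np.round(x,4) for x in cv2.minAreaRect(q)])
    # bottle body
    g=(.567,.374)
    for lo,hi in((.035,.056),(.05,.066),(.02,.07)):
        m=ok&(np.hypot(C[...,0]-g[0],C[...,1]-g[1])<.045)&(C[...,2]>lo)&(C[...,2]<hi)
        print('bottle',lo,m.sum(),[np.round(x,4) for x in cv2.minAreaRect(C[m][:,:2].astype(np.float32))])
E
python3 m2.py
```

```text
top tray 1547 0.5669 -0.2099 (0.2546481490135193, 0.25527217984199524) 71.52570343017578 0.02589143859521382
holder_square 150 fit [ 0.6348 -0.1755] r 0.0382 rect [array([ 0.6347, -0.1752]), array([0.0697, 0.0713]), np.float64(71.4567)]
holder_large 151 fit [ 0.6009 -0.2776] r 0.0417 rect [array([ 0.6012, -0.2775]), array([0.0865, 0.0855]), np.float64(22.8768)]
holder_small 94 fit [ 0.5327 -0.1411] r 0.0266 rect [array([ 0.5333, -0.1409]), array([0.0553, 0.0546]), np.float64(43.386)]
holder_medium 122 fit [ 0.4987 -0.2433] r 0.0348 rect [array([ 0.4987, -0.2433]), array([0.0718, 0.0724]), np.float64(15.1688)]
bottle 0.035 78 [array([0.5673, 0.3723]), array([0.0477, 0.0451]), np.float64(24.0565)]
bottle 0.05 148 [array([0.5676, 0.3729]), array([0.0467, 0.046 ]), np.float64(24.0565)]
bottle 0.02 232 [array([0.5672, 0.3725]), array([0.0477, 0.0463]), np.float64(24.0565)]
side tray 1156 0.5666 -0.2078 (0.25618118047714233, 0.2569837272167206) 71.39779663085938 0.025732250415496857
holder_square 139 fit [ 0.6351 -0.1697] r 0.0381 rect [array([ 0.6348, -0.1687]), array([0.0826, 0.0739]), np.float64(72.9374)]
holder_large 116 fit [ 0.6008 -0.2708] r 0.042 rect [array([ 0.601 , -0.2696]), array([0.1016, 0.0836]), np.float64(83.2439)]
holder_small 103 fit [ 0.5327 -0.1352] r 0.0271 rect [array([ 0.5309, -0.1325]), array([0.0561, 0.0652]), np.float64(15.725)]Traceback (most recent call last):
  File "m2.py", line 13, in <module>
    mk=nets.mark_of(p,n)[0]['position'];g=at_z(p,mk[1],mk[0],.004)
       ~~~~~~~~~~~~~~~~~^^^
IndexError: list index out of range
```

```bash
cat > t.py <<'E'
# usage: t.py x y z(TCP, mm) yaw(deg) [; more] -> shifts from present pose
import sys,numpy as np
from plant import robot
from scipy.spatial.transform import Rotation as Ro
s=robot.read_state();p=np.array(s['tool_pos']);R=Ro.from_euler('xyz',s['tool_rot']).as_matrix()
print('t',round(float(s['time_s']),2),'pos',(p*1000).round(1),'yaw',np.degrees(s['tool_rot']).round(2),'open',round(float(s['opening'])*1000,1),'grip',round(float(s['grip_force']),1),'F',np.round(s['contact_force'],1))
a=list(map(float,sys.argv[1:]))
for i in range(0,len(a),4):
    d=R.T@(np.array(a[i:i+3])-p*1000); sp=np.degrees(s['tool_rot'][2])-a[i+3]; sp=(sp+180)%360-180
    print(a[i:i+4],'->',d.round(1).tolist(),round(float(np.radians(sp)),3))
E
python3 t.py 350 -400 250 -18.5  550 -200 250 -18.5
```

```text
t 2.3 pos [ 139.3 -609.3  247.7] yaw [180.    -0.    12.88] open 87.9 grip 0.0 F [0.3 0.3 0.6]
[350.0, -400.0, 250.0, -18.5] -> [252.0, -157.1, -2.3] 0.548
[550.0, -200.0, 250.0, -18.5] -> [491.6, -307.4, -2.4] 0.548
```

Call:
{"fn": "play_rows", "kwargs": {"plan": [[[252,-157,-2],0.548],[[252,-157,-2],0.548],[[252,-157,-2],0.548],[[252,-157,-2],0.548],[[252,-157,-2],0.548],[[252,-157,-2],0.548],[[252,-157,-2],0.548],[[252,-157,-2],0.548],[[252,-157,-2],0.548],[[252,-157,-2],0.548]], "grip": 1}}

```text
time_s: 3.13
tool_pos: [0.35, -0.4002, 0.2498]
tool_rot: [3.141, -0.0, -0.322]
contact_force: [-1.0, -0.6, -0.2]
opening: 0.0876
grip_force: 0.0
```

```bash
python3 t.py 550 -100 250 -18.5  438 388 250 -18.5
```

```text
t 3.13 pos [ 350.  -400.2  249.8] yaw [179.97  -0.   -18.43] open 87.6 grip 0.0 F [-1.  -0.6 -0.2]
[550.0, -100.0, 250.0, -18.5] -> [94.8, -348.0, -0.4] 0.001
[438.0, 388.0, 250.0, -18.5] -> [-165.7, -775.5, -0.7] 0.001
```

Call:
{"fn": "play_rows", "kwargs": {"plan": [[[95,-348,0],0],[[95,-348,0],0],[[95,-348,0],0],[[95,-348,0],0],[[95,-348,0],0],[[95,-348,0],0],[[95,-348,0],0],[[95,-348,0],0],[[95,-348,0],0],[[95,-348,0],0]]}}

```text
time_s: 3.97
tool_pos: [0.5531, -0.0961, 0.2494]
tool_rot: [-3.139, -0.0, -0.318]
contact_force: [-0.2, 1.3, -0.0]
opening: 0.0881
grip_force: 0.0
```

Call:
{"fn": "play_rows", "kwargs": {"plan": [[[-130,-214,0],0],[[-130,-214,0],0],[[-130,-214,0],0],[[-130,-214,0],0],[[-130,-214,0],0],[[-130,-214,0],0],[[-130,-214,0],0],[[-130,-214,0],0]]}}

```text
time_s: 4.63
tool_pos: [0.4953, 0.144, 0.2497]
tool_rot: [3.141, -0.0, -0.321]
contact_force: [-0.2, -0.4, 0.2]
opening: 0.0876
grip_force: 0.0
```

Call:
{"fn": "play_rows", "kwargs": {"plan": [[[-130,-214,0],0],[[-130,-214,0],0],[[-130,-214,0],0],[[-130,-214,0],0],[[-130,-214,0],0],[[-130,-214,0],0],[[-130,-214,0],0],[[-130,-214,0],0]]}}

```text
time_s: 5.3
tool_pos: [0.4404, 0.3884, 0.249]
tool_rot: [3.141, 0.0, -0.321]
contact_force: [1.2, -0.5, -1.4]
opening: 0.0881
grip_force: 0.0
```

```bash
python3 t.py 438 389 130 -18.5  438 389 68 -18.5
```

```text
t 5.3 pos [440.4 388.4 249. ] yaw [ 1.7995e+02  1.0000e-02 -1.8420e+01] open 88.1 grip 0.0 F [ 1.2 -0.5 -1.4]
[438.0, 389.0, 130.0, -18.5] -> [-2.5, 0.1, 119.0] 0.001
[438.0, 389.0, 68.0, -18.5] -> [-2.4, 0.1, 181.0] 0.001
```

Call:
{"fn": "play_rows", "kwargs": {"plan": [[[-2,-1,40],0],[[-2,-1,80],0],[[-2,-1,115],0],[[-2,-1,130],0],[[-2,-1,145],0],[[-2,-1,158],0],[[-2,-1,170],0],[[-2,-1,178],0],[[-2,-1,181],0],[[-2,-1,181],0]]}}

```text
time_s: 6.13
tool_pos: [0.4391, 0.3884, 0.0681]
tool_rot: [3.14, 0.0, -0.325]
contact_force: [0.1, 0.2, -0.1]
opening: 0.0877
grip_force: 0.0
```

Call:
{"fn": "play_rows", "kwargs": {"plan": [[[0,0,0],0],[[0,0,0],0],[[0,0,0],0],[[0,0,0],0],[[0,0,0],0],[[0,0,0],0],[[0,0,0],0],[[0,0,0],0]], "grip": 0.5, "force": 20}}

```text
time_s: 6.8
tool_pos: [0.4386, 0.3901, 0.0692]
tool_rot: [-3.141, -0.0, -0.323]
contact_force: [-0.9, 0.2, 6.1]
opening: 0.0637
grip_force: 20.0
```

Call:
{"fn": "play_rows", "kwargs": {"plan": [[[0,0,-5],0],[[0,0,-15],0],[[0,0,-30],0],[[0,0,-55],0],[[0,0,-85],0],[[0,0,-115],0],[[0,0,-140],0],[[0,0,-155],0],[[0,0,-160],0],[[0,0,-160],0]]}}

```text
time_s: 7.63
tool_pos: [0.4387, 0.39, 0.2301]
tool_rot: [-3.14, -0.001, -0.323]
contact_force: [0.4, 0.7, -3.4]
opening: 0.0638
grip_force: 20.0
```

```bash
python3 t.py 550 0 230 -18.5 601 -277.5 230 -18.5; python3 - <<'E'
from h import *
a=cams.get_image('side');b=cams.get_image('top')
cv2.imwrite('pics/g1.png',np.hstack([x['image'][:,:400,::-1] for x in(a,b)]))
E
```

```text
t 7.63 pos [438.7 390.  230.1] yaw [-1.7989e+02 -7.0000e-02 -1.8520e+01] open 63.8 grip 20.0 F [ 0.4  0.7 -3.4]
[550.0, 0.0, 230.0, -18.5] -> [229.5, 334.4, -0.3] -0.0
[601.0, -277.5, 230.0, -18.5] -> [366.0, 581.4, -0.6] -0.0
```

View pics/g1.png

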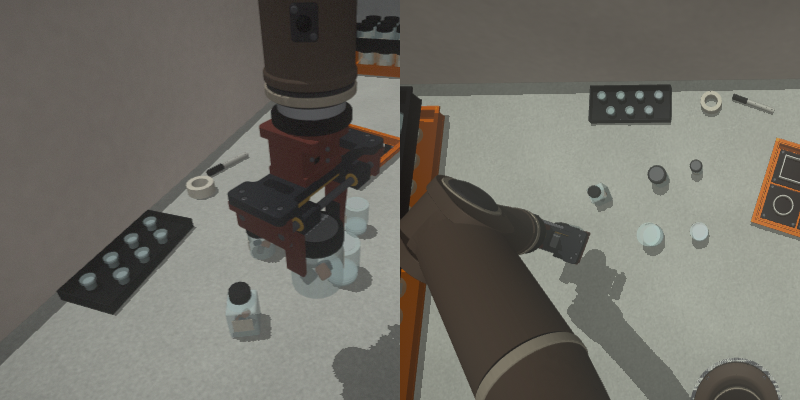

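The large jar is held upright at about (318,255) in the side view, and nothing else has moved.

Call:
{"fn": "play_rows", "kwargs": {"plan": [[[6,9,0],0],[[19,30,0],0],[[38,60,0],0],[[57,90,0],0],[[76,120,0],0],[[95,150,0],0],[[114,180,0],0],[[133,210,0],0],[[152,240,0],0],[[171,270,0],0]]}}

```text
time_s: 8.57
tool_pos: [0.514, 0.0766, 0.2274]
tool_rot: [3.14, 0.002, -0.324]
contact_force: [1.0, 0.0, -2.2]
opening: 0.0638
grip_force: 20.0
```

Call:
{"fn": "play_rows", "kwargs": {"plan": [[[19,30,0],0],[[38,60,0],0],[[57,90,0],0],[[76,120,0],0],[[95,150,0],0],[[114,180,0],0],[[133,210,0],0],[[152,240,0],0],[[171,270,0],0],[[184,294,0],0]]}}

```text
time_s: 9.4
tool_pos: [0.5947, -0.2617, 0.2268]
tool_rot: [3.14, 0.002, -0.325]
contact_force: [-0.3, 0.1, -2.6]
opening: 0.0634
grip_force: 20.0
```

```bash
python3 t.py 601 -277 230 -18.5  601 -277 110 -18.5 601 -277 77.5 -18.5
```

```text
t 9.4 pos [ 594.7 -261.7  226.8] yaw [ 1.7992e+02  1.4000e-01 -1.8640e+01] open 63.4 grip 20.0 F [-0.3  0.1 -2.6]
[601.0, -277.0, 230.0, -18.5] -> [10.9, 12.5, -3.2] -0.002
[601.0, -277.0, 110.0, -18.5] -> [11.2, 12.4, 116.8] -0.002
[601.0, -277.0, 77.5, -18.5] -> [11.3, 12.3, 149.3] -0.002
```

Call:
{"fn": "play_rows", "kwargs": {"plan": [[[8,10,10],0],[[10,12,40],0],[[10,12,70],0],[[10,12,95],0],[[10,12,107],0],[[10,12,107],0],[[10,12,107],0]]}}

```text
time_s: 9.98
tool_pos: [0.6012, -0.2719, 0.121]
tool_rot: [-3.141, 0.002, -0.323]
contact_force: [-0.7, -0.3, -2.2]
opening: 0.0634
grip_force: 20.0
```

```bash
python3 t.py 601 -277 85 -18.5 601 -277 77.5 -18.5;  python3 - <<'E'
from h import *
a=cams.get_image('side');b=cams.get_image('top')
f=lambda x,r,c:cv2.resize(x['image'][r:r+120,c:c+120,::-1],(400,400),interpolation=3)
cv2.imwrite('pics/g2.png',np.hstack([f(a,70,270),f(b,120,350)]))
E
```

```text
t 9.98 pos [ 601.2 -271.9  121. ] yaw [-1.7999e+02  1.0000e-01 -1.8490e+01] open 63.4 grip 20.0 F [-0.7 -0.3 -2.2]
[601.0, -277.0, 85.0, -18.5] -> [1.5, 4.9, 36.0] 0.0
[601.0, -277.0, 77.5, -18.5] -> [1.5, 4.9, 43.5] 0.0
```

View pics/g2.png

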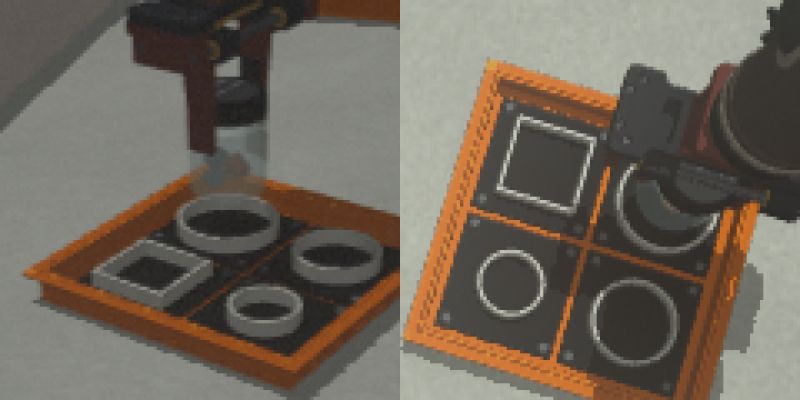

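The jar hangs upright above the large collar, at crop positions (228,190) in the side view and (665,205) in the top view.

Call:
{"fn": "play_rows", "kwargs": {"plan": [[[1,4,5],0],[[1,4,15],0],[[1,4,25],0],[[1,4,32],0],[[1,4,36],0],[[1,4,38],0],[[1,4,38],0],[[1,4,38],0]]}}

```text
time_s: 10.75
tool_pos: [0.6013, -0.2765, 0.0836]
tool_rot: [3.142, -0.0, -0.323]
contact_force: [0.4, -0.0, -3.0]
opening: 0.0637
grip_force: 20.0
```

```bash
for i in 1 2 3; do python3 t.py 601 -277 77.5 -18.5; done
```

```text
t 10.75 pos [ 601.3 -276.5   83.6] yaw [180.    -0.   -18.51] open 63.7 grip 20.0 F [ 0.4 -0.  -3. ]
[601.0, -277.0, 77.5, -18.5] -> [-0.2, 0.6, 6.1] -0.0
t 10.75 pos [ 601.3 -276.5   83.6] yaw [180.    -0.   -18.51] open 63.7 grip 20.0 F [ 0.4 -0.  -3. ]
[601.0, -277.0, 77.5, -18.5] -> [-0.2, 0.6, 6.1] -0.0
t 10.75 pos [ 601.3 -276.5   83.6] yaw [180.    -0.   -18.51] open 63.7 grip 20.0 F [ 0.4 -0.  -3. ]
[601.0, -277.0, 77.5, -18.5] -> [-0.2, 0.6, 6.1] -0.0
```

Creep down until contact.

Call:
{"fn": "play_rows", "kwargs": {"plan": [[[0,0,1],0],[[0,0,2],0],[[0,0,3],0],[[0,0,4],0],[[0,0,5],0],[[0,0,5],0],[[0,0,5],0]]}}

```text
time_s: 11.33
tool_pos: [0.6012, -0.2764, 0.0786]
tool_rot: [3.142, 0.0, -0.323]
contact_force: [0.2, 0.6, -2.6]
opening: 0.0636
grip_force: 20.0
```

Call:
{"fn": "play_rows", "kwargs": {"plan": [[[0,0,0.5],0],[[0,0,1],0],[[0,0,1],0],[[0,0,1],0]]}}

```text
time_s: 11.67
tool_pos: [0.6012, -0.2765, 0.0776]
tool_rot: [3.142, 0.0, -0.323]
contact_force: [0.8, -0.7, -2.7]
opening: 0.0636
grip_force: 20.0
```

Call:
{"fn": "play_rows", "kwargs": {"plan": [[[0,0,0.5],0],[[0,0,1],0],[[0,0,1],0]]}}

```text
time_s: 11.92
tool_pos: [0.6013, -0.2765, 0.0773]
tool_rot: [-3.142, -0.0, -0.323]
contact_force: [-1.5, 0.7, 4.0]
opening: 0.0638
grip_force: 20.0
```

Call:
{"fn": "play_rows", "kwargs": {"plan": [[[0,0,0.5],0],[[0,0,0.5],0],[[0,0,0.5],0]]}}

```text
time_s: 12.17
tool_pos: [0.6013, -0.2765, 0.0773]
tool_rot: [3.142, -0.001, -0.323]
contact_force: [-3.2, 2.3, 7.8]
opening: 0.0634
grip_force: 20.0
```

Call:
{"fn": "play_rows", "kwargs": {"plan": [[[0,0,0],0],[[0,0,0],0],[[0,0,0],0],[[0,0,0],0],[[0,0,0],0],[[0,0,0],0]], "grip": 0.95}}

```text
time_s: 12.67
tool_pos: [0.6012, -0.2765, 0.076]
tool_rot: [3.142, 0.0, -0.323]
contact_force: [-0.0, -0.0, 0.0]
opening: 0.0835
grip_force: 0.0
```

Call:
{"fn": "play_rows", "kwargs": {"plan": [[[0,0,-10],0],[[0,0,-30],0],[[0,0,-60],0],[[0,0,-95],0],[[0,0,-130],0],[[0,0,-155],0],[[0,0,-155],0],[[0,0,-155],0]]}}

```text
time_s: 13.33
tool_pos: [0.6021, -0.2768, 0.2339]
tool_rot: [3.141, -0.004, -0.323]
contact_force: [0.5, 0.4, -0.5]
opening: 0.0833
grip_force: 0.0
```

```bash
python3 t.py 614 208 230 -18.5 614 208 56 -18.5
```

```text
t 13.33 pos [ 602.1 -276.8  233.9] yaw [179.99  -0.25 -18.52] open 83.3 grip 0.0 F [ 0.5  0.4 -0.5]
[614.0, 208.0, 230.0, -18.5] -> [-142.7, -463.5, 3.1] -0.0
[614.0, 208.0, 56.0, -18.5] -> [-143.5, -463.6, 177.1] -0.0
```

Call:
{"fn": "play_rows", "kwargs": {"plan": [[[-142,-464,3],0],[[-142,-464,3],0],[[-142,-464,3],0],[[-142,-464,3],0],[[-142,-464,3],0],[[-142,-464,3],0],[[-142,-464,3],0]]}}

```text
time_s: 13.92
tool_pos: [0.6078, 0.017, 0.2282]
tool_rot: [3.141, 0.002, -0.323]
contact_force: [1.5, 0.1, -0.2]
opening: 0.0833
grip_force: 0.0
```

```bash
python3 m2.py 2>/dev/null | head -1; python3 t.py 614 208.5 230 -18.5
```

```text
top tray 973 0.5662 -0.2109 (0.2522575855255127, 0.2565336227416992) 72.15502166748047 0.025908261061251433
t 14.82 pos [608.9  15.  229.4] yaw [-180.     -0.    -18.52] open 83.4 grip 0.0 F [0.6 0.1 0.5]
[614.0, 208.5, 230.0, -18.5] -> [-56.6, -185.1, -0.6] -0.0
```

Call:
{"fn": "play_rows", "kwargs": {"plan": [[[-57,-185,0],0],[[-57,-185,0],0],[[-57,-185,0],0],[[-57,-185,0],0],[[-57,-185,0],0],[[-57,-185,20],0],[[-57,-185,50],0],[[-57,-185,80],0],[[-57,-185,100],0],[[-57,-185,100],0]]}}

```text
time_s: 15.65
tool_pos: [0.6109, 0.2077, 0.1245]
tool_rot: [3.137, 0.006, -0.323]
contact_force: [-0.7, -0.3, -0.9]
opening: 0.0833
grip_force: 0.0
```

```bash
python3 t.py 614 208.5 56 -18.5
```

```text
t 15.65 pos [610.9 207.7 124.5] yaw [179.71   0.33 -18.49] open 83.3 grip 0.0 F [-0.7 -0.3 -0.9]
[614.0, 208.5, 56.0, -18.5] -> [3.1, -2.1, 68.5] 0.0
```

Call:
{"fn": "play_rows", "kwargs": {"plan": [[[2,-1,15],0],[[2,-1,30],0],[[2,-1,45],0],[[2,-1,58],0],[[2,-1,67],0],[[2,-1,70],0],[[2,-1,70],0]]}}

```text
time_s: 16.23
tool_pos: [0.6157, 0.2089, 0.0591]
tool_rot: [3.141, 0.001, -0.323]
contact_force: [1.0, 0.4, 1.1]
opening: 0.0836
grip_force: 0.0
```

Call:
{"fn": "play_rows", "kwargs": {"plan": [[[0,0,0],0],[[0,0,0],0],[[0,0,0],0],[[0,0,0],0],[[0,0,0],0],[[0,0,0],0],[[0,0,0],0],[[0,0,0],0]], "grip": 0.4, "force": 20}}

```text
time_s: 16.9
tool_pos: [0.616, 0.209, 0.0597]
tool_rot: [-3.141, -0.0, -0.323]
contact_force: [-0.5, -0.9, 3.6]
opening: 0.0499
grip_force: 20.0
```

Call:
{"fn": "play_rows", "kwargs": {"plan": [[[0,0,-5],0],[[0,0,-15],0],[[0,0,-30],0],[[0,0,-55],0],[[0,0,-85],0],[[0,0,-115],0],[[0,0,-140],0],[[0,0,-155],0],[[0,0,-165],0],[[0,0,-165],0]]}}

```text
time_s: 17.73
tool_pos: [0.6167, 0.2093, 0.2273]
tool_rot: [-3.139, -0.003, -0.323]
contact_force: [0.2, -0.3, -1.4]
opening: 0.0497
grip_force: 20.0
```

```bash
python3 t.py 500 -243 225 -18.5
```

```text
t 17.73 pos [616.7 209.3 227.3] yaw [-179.85   -0.18  -18.52] open 49.7 grip 20.0 F [ 0.2 -0.3 -1.4]
[500.0, -243.0, 225.0, -18.5] -> [33.0, 466.0, 1.1] -0.0
```

Call:
{"fn": "play_rows", "kwargs": {"plan": [[[1,10,0],0],[[3,40,0],0],[[5,72,0],0],[[8,106,0],0],[[10,140,0],0],[[12,174,0],0],[[15,208,0],0],[[17,242,0],0],[[20,276,0],0],[[22,310,0],0]]}}

```text
time_s: 18.57
tool_pos: [0.5361, -0.0942, 0.2227]
tool_rot: [3.141, 0.003, -0.324]
contact_force: [0.5, -0.6, -1.6]
opening: 0.0494
grip_force: 20.0
```

Call:
{"fn": "play_rows", "kwargs": {"plan": [[[2,34,0],0],[[5,68,0],0],[[7,102,0],0],[[9,130,0],0],[[11,150,0],0],[[11,156,0],0],[[11,156,0],0],[[11,156,0],0]]}}

```text
time_s: 19.23
tool_pos: [0.4986, -0.2424, 0.2233]
tool_rot: [-3.141, 0.002, -0.323]
contact_force: [-0.4, 0.6, -0.6]
opening: 0.0496
grip_force: 20.0
```

```bash
python3 t.py 500 -243 110 -18.5
```

```text
t 19.23 pos [ 498.6 -242.4  223.3] yaw [-1.7996e+02  1.1000e-01 -1.8520e+01] open 49.6 grip 20.0 F [-0.4  0.6 -0.6]
[500.0, -243.0, 110.0, -18.5] -> [1.7, 0.2, 113.3] -0.0
```

Call:
{"fn": "play_rows", "kwargs": {"plan": [[[1,0,15],0],[[1,0,45],0],[[1,0,75],0],[[1,0,100],0],[[1,0,115],0],[[1,0,125],0],[[1,0,130],0],[[1,0,130],0],[[1,0,130],0]]}}

```text
time_s: 19.98
tool_pos: [0.5007, -0.2433, 0.0949]
tool_rot: [-3.141, -0.001, -0.322]
contact_force: [-0.2, 0.2, -0.9]
opening: 0.0499
grip_force: 20.0
```

```bash
python3 t.py 500 -243 68 -18.5
```

```text
t 19.98 pos [ 500.7 -243.3   94.9] yaw [-1.7999e+02 -5.0000e-02 -1.8460e+01] open 49.9 grip 20.0 F [-0.2  0.2 -0.9]
[500.0, -243.0, 68.0, -18.5] -> [-0.8, -0.0, 26.9] 0.001
```

Call:
{"fn": "play_rows", "kwargs": {"plan": [[[0,0,5],0],[[0,0,10],0],[[0,0,15],0],[[0,0,19],0],[[0,0,22],0],[[0,0,24],0],[[0,0,25],0],[[0,0,25],0]]}}

```text
time_s: 20.65
tool_pos: [0.4999, -0.2437, 0.0691]
tool_rot: [3.142, 0.0, -0.323]
contact_force: [-0.3, -0.8, -1.2]
opening: 0.0499
grip_force: 20.0
```

Call:
{"fn": "play_rows", "kwargs": {"plan": [[[0,0,0.5],0],[[0,0,1],0],[[0,0,1],0],[[0,0,1],0]]}}

```text
time_s: 20.98
tool_pos: [0.5001, -0.2438, 0.0685]
tool_rot: [3.142, -0.0, -0.323]
contact_force: [-0.0, -0.4, -1.4]
opening: 0.049
grip_force: 20.0
```

Call:
{"fn": "play_rows", "kwargs": {"plan": [[[0,0,0.5],0],[[0,0,1],0],[[0,0,1],0],[[0,0,1],0]]}}

```text
time_s: 21.32
tool_pos: [0.5001, -0.2438, 0.0676]
tool_rot: [3.142, -0.0, -0.323]
contact_force: [-1.1, -0.6, 3.3]
opening: 0.0493
grip_force: 20.0
```

Call:
{"fn": "play_rows", "kwargs": {"plan": [[[0,0,0],0],[[0,0,0],0],[[0,0,0],0],[[0,0,0],0],[[0,0,0],0],[[0,0,0],0]], "grip": 0.85}}

```text
time_s: 21.82
tool_pos: [0.5001, -0.2437, 0.0673]
tool_rot: [3.142, 0.0, -0.323]
contact_force: [0.4, 0.0, 0.5]
opening: 0.0747
grip_force: 0.0
```

Call:
{"fn": "play_rows", "kwargs": {"plan": [[[0,0,-10],0],[[0,0,-30],0],[[0,0,-60],0],[[0,0,-95],0],[[0,0,-130],0],[[0,0,-155],0],[[0,0,-155],0],[[0,0,-155],0]]}}

```text
time_s: 22.48
tool_pos: [0.5007, -0.2441, 0.2246]
tool_rot: [3.141, -0.004, -0.323]
contact_force: [0.4, 0.8, -1.0]
opening: 0.0746
grip_force: 0.0
```

```bash
python3 t.py 640.5 103 222 -18.5 
```

```text
t 22.48 pos [ 500.7 -244.1  224.6] yaw [179.99  -0.23 -18.52] open 74.6 grip 0.0 F [ 0.4  0.8 -1. ]
[640.5, 103.0, 222.0, -18.5] -> [22.2, -373.5, 2.6] -0.0
```

Call:
{"fn": "play_rows", "kwargs": {"plan": [[[22,-373,2],0],[[22,-373,2],0],[[22,-373,2],0],[[22,-373,2],0],[[22,-373,2],0],[[22,-373,2],0],[[22,-373,2],0],[[22,-373,2],0],[[22,-373,2],0],[[22,-373,2],0]]}}

```text
time_s: 23.32
tool_pos: [0.6393, 0.1136, 0.2181]
tool_rot: [-3.138, 0.004, -0.313]
contact_force: [-1.1, 0.6, 0.0]
opening: 0.0744
grip_force: 0.0
```

Call:
{"fn": "play_rows", "kwargs": {"plan": [[[0,0,0],0],[[0,0,30],0],[[0,0,60],0],[[0,0,85],0],[[0,0,100],0],[[0,0,105],0],[[0,0,105],0],[[0,0,105],0]]}}

```text
time_s: 23.98
tool_pos: [0.6395, 0.1019, 0.1157]
tool_rot: [3.141, -0.0, -0.324]
contact_force: [0.4, -0.1, -0.1]
opening: 0.0747
grip_force: 0.0
```

```bash
python3 t.py 640.5 103 48 -18.5;python3 - <<'E'
from h import *
a=cams.get_image('side');b=cams.get_image('top')
f=lambda x,r,c:cv2.resize(x['image'][r:r+160,c:c+160,::-1],(400,400),interpolation=3)
cv2.imwrite('pics/g3.png',np.hstack([f(a,100,230),f(b,110,300)]))
E
```

```text
t 23.98 pos [639.5 101.9 115.7] yaw [ 1.7997e+02 -1.0000e-02 -1.8590e+01] open 74.7 grip 0.0 F [ 0.4 -0.1 -0.1]
[640.5, 103.0, 48.0, -18.5] -> [0.6, -1.4, 67.7] -0.002
```

View pics/g3.png

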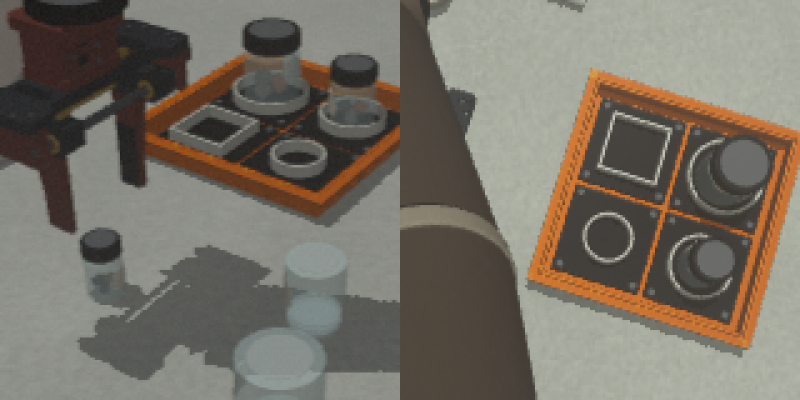

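The large (272,60) and medium (353,95) jars stand upright in their collars, and the gripper is above the small jar (102,250).

Call:
{"fn": "play_rows", "kwargs": {"plan": [[[1,-1,15],0],[[1,-1,30],0],[[1,-1,45],0],[[1,-1,57],0],[[1,-1,65],0],[[1,-1,68],0],[[1,-1,68],0]]}}

```text
time_s: 24.67
tool_pos: [0.6406, 0.1035, 0.0471]
tool_rot: [3.141, 0.0, -0.323]
contact_force: [-0.0, -0.0, 0.2]
opening: 0.0748
grip_force: 0.0
```

Call:
{"fn": "play_rows", "kwargs": {"plan": [[[0,0,0],0],[[0,0,0],0],[[0,0,0],0],[[0,0,0],0],[[0,0,0],0],[[0,0,0],0],[[0,0,0],0],[[0,0,0],0],[[0,0,0],0]], "grip": 0.25, "force": 15}}

```text
time_s: 25.42
tool_pos: [0.6407, 0.1036, 0.0475]
tool_rot: [-3.142, -0.0, -0.323]
contact_force: [-0.8, -0.7, 1.6]
opening: 0.0338
grip_force: 15.0
```

Call:
{"fn": "play_rows", "kwargs": {"plan": [[[0,0,-5],0],[[0,0,-15],0],[[0,0,-30],0],[[0,0,-55],0],[[0,0,-85],0],[[0,0,-115],0],[[0,0,-140],0],[[0,0,-160],0],[[0,0,-165],0],[[0,0,-165],0]]}}

```text
time_s: 26.25
tool_pos: [0.6415, 0.1038, 0.2147]
tool_rot: [-3.14, -0.003, -0.323]
contact_force: [0.1, 0.2, -1.0]
opening: 0.0336
grip_force: 15.0
```

```bash
python3 t.py 533 -141 215 -18.5
```

```text
t 26.25 pos [641.5 103.8 214.7] yaw [-179.89   -0.19  -18.52] open 33.6 grip 15.0 F [ 0.1  0.2 -1. ]
[533.0, -141.0, 215.0, -18.5] -> [-25.1, 266.5, -0.9] -0.0
```

Call:
{"fn": "play_rows", "kwargs": {"plan": [[[-1,10,0],0],[[-4,40,0],0],[[-7,72,0],0],[[-10,106,0],0],[[-13,140,0],0],[[-16,174,0],0],[[-20,208,0],0],[[-23,242,0],0],[[-25,262,0],0],[[-25,266,0],0]]}}

```text
time_s: 27.08
tool_pos: [0.5288, -0.1459, 0.2106]
tool_rot: [3.139, 0.003, -0.33]
contact_force: [0.1, -0.2, -0.8]
opening: 0.0336
grip_force: 15.0
```

Call:
{"fn": "play_rows", "kwargs": {"plan": [[[0,0,0],0],[[0,0,15],0],[[0,0,45],0],[[0,0,75],0],[[0,0,100],0],[[0,0,115],0],[[0,0,125],0],[[0,0,130],0],[[0,0,130],0],[[0,0,130],0]]}}

```text
time_s: 27.92
tool_pos: [0.5329, -0.1403, 0.0827]
tool_rot: [-3.141, -0.0, -0.323]
contact_force: [-0.5, -1.4, -0.2]
opening: 0.0336
grip_force: 15.0
```

```bash
python3 t.py 533 -141 55.5 -18.5
```

```text
t 27.92 pos [ 532.9 -140.3   82.7] yaw [-1.7999e+02 -2.0000e-02 -1.8480e+01] open 33.6 grip 15.0 F [-0.5 -1.4 -0.2]
[533.0, -141.0, 55.5, -18.5] -> [0.3, 0.7, 27.2] 0.0
```

Call:
{"fn": "play_rows", "kwargs": {"plan": [[[0,0,5],0],[[0,0,10],0],[[0,0,15],0],[[0,0,19],0],[[0,0,22],0],[[0,0,24],0],[[0,0,25],0],[[0,0,25],0]]}}

```text
time_s: 28.58
tool_pos: [0.5323, -0.1407, 0.0571]
tool_rot: [3.141, 0.0, -0.323]
contact_force: [0.9, -0.1, -1.2]
opening: 0.0337
grip_force: 15.0
```

Call:
{"fn": "play_rows", "kwargs": {"plan": [[[0,0,0.5],0],[[0,0,1],0],[[0,0,1],0],[[0,0,1],0]]}}

```text
time_s: 28.92
tool_pos: [0.5325, -0.1407, 0.0564]
tool_rot: [-3.142, -0.0, -0.323]
contact_force: [0.3, -0.4, -0.2]
opening: 0.0338
grip_force: 15.0
```

Call:
{"fn": "play_rows", "kwargs": {"plan": [[[0,0,0.5],0],[[0,0,1],0],[[0,0,1],0],[[0,0,1],0]]}}

```text
time_s: 29.25
tool_pos: [0.5325, -0.1407, 0.0554]
tool_rot: [-3.142, -0.0, -0.323]
contact_force: [0.6, -0.4, 0.4]
opening: 0.0336
grip_force: 15.0
```

Call:
{"fn": "play_rows", "kwargs": {"plan": [[[0,0,0.5],0],[[0,0,0.5],0],[[0,0,0.5],0]]}}

```text
time_s: 29.5
tool_pos: [0.5325, -0.1407, 0.0554]
tool_rot: [-3.142, -0.0, -0.323]
contact_force: [-1.0, -0.1, 6.8]
opening: 0.0337
grip_force: 15.0
```

Call:
{"fn": "play_rows", "kwargs": {"plan": [[[0,0,0.5],0],[[0,0,0.5],0],[[0,0,0.5],0]]}}

```text
time_s: 29.75
tool_pos: [0.5326, -0.1407, 0.0554]
tool_rot: [-3.141, -0.001, -0.323]
contact_force: [-3.9, 0.2, 11.9]
opening: 0.0343
grip_force: 15.0
```

Call:
{"fn": "play_rows", "kwargs": {"plan": [[[0,0,-0.5],0],[[0,0,-0.5],0],[[0,0,-0.5],0],[[0,0,-0.5],0],[[0,0,-0.5],0],[[0,0,-0.5],0]], "grip": 0.65}}

```text
time_s: 30.25
tool_pos: [0.5324, -0.1407, 0.0547]
tool_rot: [3.142, 0.0, -0.323]
contact_force: [-0.3, 0.1, 0.5]
opening: 0.0571
grip_force: 0.0
```

Call:
{"fn": "play_rows", "kwargs": {"plan": [[[0,0,-10],0],[[0,0,-30],0],[[0,0,-60],0],[[0,0,-95],0],[[0,0,-130],0],[[0,0,-160],0],[[0,0,-175],0],[[0,0,-175],0]]}}

```text
time_s: 30.92
tool_pos: [0.5343, -0.1411, 0.2348]
tool_rot: [-3.14, -0.007, -0.323]
contact_force: [0.3, -0.2, 0.1]
opening: 0.0573
grip_force: 0.0
```

```bash
python3 t.py 567 373 225 24 
```

```text
t 30.92 pos [ 534.3 -141.1  234.8] yaw [-179.93   -0.43  -18.53] open 57.3 grip 0.0 F [ 0.3 -0.2  0.1]
[567.0, 373.0, 225.0, 24.0] -> [-132.5, -497.8, 9.4] -0.742
```

Call:
{"fn": "play_rows", "kwargs": {"plan": [[[-66,-250,9],-0.37],[[-66,-250,9],-0.37],[[-66,-250,9],-0.37],[[-66,-250,9],-0.37],[[-66,-250,9],-0.37],[[-66,-250,9],-0.37],[[-66,-250,9],-0.37],[[-66,-250,9],-0.37]], "grip": 0.85}}

```text
time_s: 31.58
tool_pos: [0.5482, 0.1217, 0.22]
tool_rot: [-3.14, 0.002, 0.053]
contact_force: [-0.4, -0.0, 0.3]
opening: 0.0747
grip_force: 0.0
```

```bash
python3 - <<'E'
from h import *
for c in('top','side'):
    p=cams.get_image(c);C=cloud(p);ok=p['z_map']>0
    for lo,hi in((.03,.056),(.02,.063)):
        m=ok&(np.hypot(C[...,0]-.567,C[...,1]-.374)<.045)&(C[...,2]>lo)&(C[...,2]<hi)
        q=C[m][:,:2]
        # smallest square-ish fit: count area over angles
        best=[]
        for a in np.arange(0,90,2):
            r=np.radians(a);x=q@[np.cos(r),np.sin(r)];y=q@[-np.sin(r),np.cos(r)]
            w=np.percentile(x,[2,98]);h=np.percentile(y,[2,98]);best.append((np.ptp(w)*np.ptp(h)*1e6,a,*np.round([np.ptp(w),np.ptp(h)],4),*np.round([[np.cos(r),-np.sin(r)],[np.sin(r),np.cos(r)]]@np.array([w.mean(),h.mean()]),4)))
        print(c,lo,m.sum(),[tuple(map(float,b)) for b in sorted(best)[:4]])
E
python3 t.py 567 373 225 24
```

```text
top 0.03 99 [(1959.6336514856398, 24.0, 0.0444, 0.0442, 0.5666, 0.3717), (1972.0176447277772, 22.0, 0.0449, 0.044, 0.567, 0.3716), (1979.6990205219913, 26.0, 0.0437, 0.0453, 0.5663, 0.3717), (2005.1580534505943, 28.0, 0.0434, 0.0462, 0.5659, 0.3714)]
top 0.02 220 [(1951.8613811923956, 24.0, 0.0441, 0.0443, 0.5666, 0.3718), (1955.9704890937976, 26.0, 0.0435, 0.045, 0.5664, 0.3716), (1970.4876662661115, 22.0, 0.0447, 0.0441, 0.567, 0.3716), (1992.5191189160194, 28.0, 0.0437, 0.0456, 0.5662, 0.3712)]
side 0.03 426 [(1563.4144611055883, 64.0, 0.0547, 0.0286, 0.5547, 0.3831), (1572.3402173915604, 62.0, 0.0547, 0.0287, 0.5551, 0.3834), (1578.8099925851368, 66.0, 0.0545, 0.029, 0.5546, 0.3828), (1585.9908074979617, 24.0, 0.0445, 0.0356, 0.5647, 0.3796)]
side 0.02 904 [(1781.1929988030104, 24.0, 0.0446, 0.04, 0.5658, 0.3773), (1807.1810793503842, 26.0, 0.0453, 0.0399, 0.5657, 0.3774), (1807.7539329946417, 22.0, 0.0444, 0.0407, 0.5656, 0.3771), (1815.1255258186864, 28.0, 0.046, 0.0395, 0.5654, 0.3778)]
t 31.68 pos [548.9 116.7 220.2] yaw [1.7995e+02 7.0000e-02 2.7100e+00] open 74.8 grip 0.0 F [-0.2 -0.2  0.4]
[567.0, 373.0, 225.0, 24.0] -> [30.2, -255.1, -5.0] -0.372
```

Call:
{"fn": "play_rows", "kwargs": {"plan": [[[30,-255,0],-0.372],[[30,-255,0],-0.372],[[30,-255,0],-0.372],[[30,-255,0],-0.372],[[30,-255,0],-0.372],[[30,-255,0],-0.372],[[30,-255,0],-0.372],[[30,-255,20],-0.372],[[30,-255,50],-0.372],[[30,-255,50],-0.372]]}}

```text
time_s: 32.52
tool_pos: [0.5661, 0.3692, 0.165]
tool_rot: [3.138, 0.008, 0.417]
contact_force: [-0.6, -0.4, -1.3]
opening: 0.0748
grip_force: 0.0
```

```bash
python3 t.py 567 373 50 24
```

```text
t 32.52 pos [566.1 369.2 165. ] yaw [179.81   0.48  23.88] open 74.8 grip 0.0 F [-0.6 -0.4 -1.3]
[567.0, 373.0, 50.0, 24.0] -> [3.3, -3.5, 115.0] -0.002
```

Call:
{"fn": "play_rows", "kwargs": {"plan": [[[2,-2,10],0],[[2,-2,25],0],[[2,-2,45],0],[[2,-2,45],0],[[2,-2,45],0]]}}

```text
time_s: 32.93
tool_pos: [0.5688, 0.375, 0.1261]
tool_rot: [3.141, 0.001, 0.417]
contact_force: [-0.0, 0.2, -0.0]
opening: 0.0744
grip_force: 0.0
```

```bash
python3 t.py 567 373 50 24
```

```text
t 32.93 pos [568.8 375.  126.1] yaw [1.7997e+02 4.0000e-02 2.3920e+01] open 74.4 grip 0.0 F [-0.   0.2 -0. ]
[567.0, 373.0, 50.0, 24.0] -> [-2.4, 1.1, 76.1] -0.001
```

Call:
{"fn": "play_rows", "kwargs": {"plan": [[[-2,0,15],0],[[-2,0,30],0],[[-2,0,45],0],[[-2,0,60],0],[[-2,0,70],0],[[-2,0,75],0],[[-2,0,76],0],[[-2,0,76],0]]}}

```text
time_s: 33.6
tool_pos: [0.567, 0.3755, 0.0506]
tool_rot: [-3.141, -0.001, 0.419]
contact_force: [0.2, -0.1, -0.2]
opening: 0.0744
grip_force: 0.0
```

Call:
{"fn": "play_rows", "kwargs": {"plan": [[[0,0,0],0],[[0,0,0],0],[[0,0,0],0],[[0,0,0],0],[[0,0,0],0],[[0,0,0],0],[[0,0,0],0],[[0,0,0],0]], "grip": 0.4, "force": 20}}

```text
time_s: 34.27
tool_pos: [0.5668, 0.3752, 0.0502]
tool_rot: [3.141, -0.0, 0.419]
contact_force: [-0.8, -1.2, 4.9]
opening: 0.0462
grip_force: 20.0
```

Call:
{"fn": "play_rows", "kwargs": {"plan": [[[0,0,-5],0],[[0,0,-15],0],[[0,0,-30],0],[[0,0,-55],0],[[0,0,-85],0],[[0,0,-115],0],[[0,0,-140],0],[[0,0,-165],0],[[0,0,-175],0],[[0,0,-175],0]]}}

```text
time_s: 35.1
tool_pos: [0.5674, 0.3763, 0.2283]
tool_rot: [-3.14, -0.005, 0.419]
contact_force: [-0.1, 1.0, -2.3]
opening: 0.0461
grip_force: 20.0
```

```bash
python3 t.py 635 -175 225 -18.5
```

```text
t 35.1 pos [567.4 376.3 228.3] yaw [-179.93   -0.29   24.  ] open 46.1 grip 20.0 F [-0.1  1.  -2.3]
[635.0, -175.0, 225.0, -18.5] -> [-162.5, 531.2, 1.8] 0.742
```

Call:
{"fn": "play_rows", "kwargs": {"plan": [[[-3,10,0],0.01],[[-11,38,0],0.05],[[-21,68,0],0.1],[[-31,100,0],0.15],[[-41,132,0],0.2],[[-51,164,0],0.25],[[-61,196,0],0.29],[[-70,228,0],0.33],[[-78,254,0],0.36],[[-81,266,0],0.371]]}}

```text
time_s: 35.93
tool_pos: [0.5999, 0.0929, 0.2225]
tool_rot: [3.138, 0.004, 0.04]
contact_force: [0.1, -0.5, -1.7]
opening: 0.0462
grip_force: 20.0
```

```bash
python3 t.py 635 -175 225 -18.5
```

```text
t 35.93 pos [599.9  92.9 222.5] yaw [179.81   0.21   2.29] open 46.2 grip 20.0 F [ 0.1 -0.5 -1.7]
[635.0, -175.0, 225.0, -18.5] -> [24.4, 269.1, -1.7] 0.363
```

Call:
{"fn": "play_rows", "kwargs": {"plan": [[[1,10,0],0.02],[[4,38,0],0.06],[[7,70,0],0.11],[[10,104,0],0.16],[[13,138,0],0.21],[[16,172,0],0.26],[[19,206,0],0.3],[[22,240,0],0.34],[[24,262,0],0.363],[[24,269,0],0.363]]}}

```text
time_s: 36.77
tool_pos: [0.637, -0.1723, 0.2233]
tool_rot: [3.14, 0.001, -0.321]
contact_force: [-0.1, -1.3, -1.5]
opening: 0.0456
grip_force: 20.0
```

Call:
{"fn": "play_rows", "kwargs": {"plan": [[[0,0,0],0],[[0,0,0],0],[[0,0,15],0],[[0,0,45],0],[[0,0,75],0],[[0,0,100],0],[[0,0,115],0],[[0,0,125],0],[[0,0,125],0],[[0,0,125],0]]}}

```text
time_s: 37.6
tool_pos: [0.6378, -0.1665, 0.1]
tool_rot: [-3.141, 0.0, -0.313]
contact_force: [-0.4, 0.5, -0.1]
opening: 0.0461
grip_force: 20.0
```

```bash
python3 t.py 635 -175 58 -18.5;  python3 - <<'E'
from h import *
a=cams.get_image('side');b=cams.get_image('top')
f=lambda x,r,c:cv2.resize(x['image'][r:r+120,c:c+120,::-1],(400,400),interpolation=3)
cv2.imwrite('pics/g4.png',np.hstack([f(a,70,270),f(b,120,350)]))
E
```

```text
t 37.6 pos [ 637.8 -166.5  100. ] yaw [-1.7996e+02  2.0000e-02 -1.7940e+01] open 46.1 grip 20.0 F [-0.4  0.5 -0.1]
[635.0, -175.0, 58.0, -18.5] -> [-0.1, 9.0, 42.0] 0.01
```

View pics/g4.png

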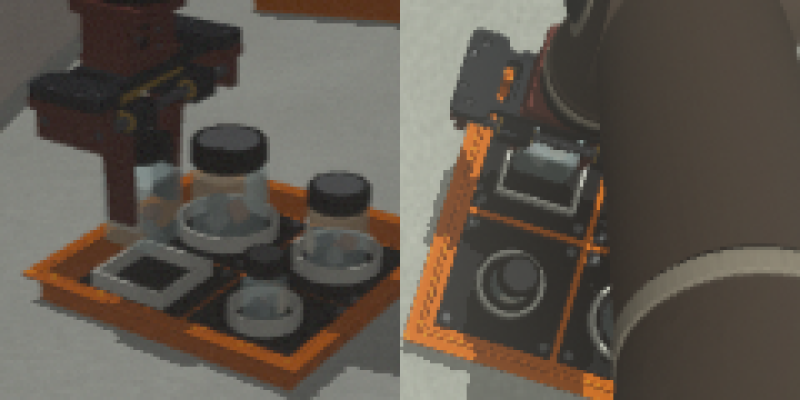

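All three jars stand in their collars. The bottle is upright above the square one and needs about 9 mm more along tool y.

Call:
{"fn": "play_rows", "kwargs": {"plan": [[[0,3,0],0.005],[[0,6,0],0.01],[[0,9,0],0.01],[[0,9,0],0.01],[[0,9,0],0.01]]}}

```text
time_s: 38.12
tool_pos: [0.6346, -0.1774, 0.1002]
tool_rot: [3.141, -0.0, -0.326]
contact_force: [0.7, -0.3, -1.1]
opening: 0.0461
grip_force: 20.0
```

```bash
python3 t.py 635 -175 58 -18.5
```

```text
t 38.12 pos [ 634.6 -177.4  100.2] yaw [ 1.7999e+02 -3.0000e-02 -1.8680e+01] open 46.1 grip 20.0 F [ 0.7 -0.3 -1.1]
[635.0, -175.0, 58.0, -18.5] -> [-0.4, -2.4, 42.2] -0.003
```

Call:
{"fn": "play_rows", "kwargs": {"plan": [[[0,-2,6],0],[[0,-2,14],0],[[0,-2,22],0],[[0,-2,29],0],[[0,-2,35],0],[[0,-2,38],0],[[0,-2,39],0],[[0,-2,39],0]]}}

```text
time_s: 38.78
tool_pos: [0.6352, -0.1749, 0.0604]
tool_rot: [3.141, 0.001, -0.325]
contact_force: [0.4, -0.6, -1.5]
opening: 0.046
grip_force: 20.0
```

Call:
{"fn": "play_rows", "kwargs": {"plan": [[[0,0,0.5],0],[[0,0,1],0],[[0,0,1],0],[[0,0,1],0]]}}

```text
time_s: 39.12
tool_pos: [0.6355, -0.1749, 0.0601]
tool_rot: [-3.142, -0.0, -0.325]
contact_force: [-0.1, -0.1, -1.7]
opening: 0.0457
grip_force: 20.0
```

Call:
{"fn": "play_rows", "kwargs": {"plan": [[[0,0,0.5],0],[[0,0,1],0],[[0,0,1],0],[[0,0,1],0]]}}

```text
time_s: 39.45
tool_pos: [0.6353, -0.1749, 0.0588]
tool_rot: [3.142, -0.0, -0.325]
contact_force: [0.6, -0.7, -0.8]
opening: 0.0459
grip_force: 20.0
```

Call:
{"fn": "play_rows", "kwargs": {"plan": [[[0,0,0.5],0],[[0,0,1],0],[[0,0,1],0],[[0,0,1],0]]}}

```text
time_s: 39.78
tool_pos: [0.6354, -0.1749, 0.0582]
tool_rot: [-3.142, -0.0, -0.325]
contact_force: [-0.6, -0.3, 2.5]
opening: 0.0461
grip_force: 20.0
```

Call:
{"fn": "play_rows", "kwargs": {"plan": [[[0,0,0.5],0],[[0,0,0.5],0],[[0,0,0.5],0]]}}

```text
time_s: 40.03
tool_pos: [0.6354, -0.1749, 0.0582]
tool_rot: [-3.142, -0.0, -0.325]
contact_force: [-2.7, 0.8, 7.1]
opening: 0.0462
grip_force: 20.0
```

Contact with the floor, so release, rise and back off.

Call:
{"fn": "play_rows", "kwargs": {"plan": [[[0,0,-0.5],0],[[0,0,-0.5],0],[[0,0,-0.5],0],[[0,0,-0.5],0],[[0,0,-0.5],0],[[0,0,-0.5],0]], "grip": 0.75}}

```text
time_s: 40.53
tool_pos: [0.6353, -0.1749, 0.0577]
tool_rot: [3.142, 0.0, -0.325]
contact_force: [0.2, -0.5, -0.5]
opening: 0.0658
grip_force: 0.0
```

Call:
{"fn": "play_rows", "kwargs": {"plan": [[[0,0,-10],0],[[0,0,-30],0],[[0,0,-60],0],[[0,0,-95],0],[[0,0,-130],0],[[0,0,-160],0],[[0,0,-190],0],[[0,0,-190],0]]}}

```text
time_s: 41.2
tool_pos: [0.638, -0.1756, 0.2559]
tool_rot: [-3.14, -0.011, -0.325]
contact_force: [0.4, -1.1, 0.1]
opening: 0.0659
grip_force: 0.0
```

Call:
{"fn": "play_rows", "kwargs": {"plan": [[[-50,-30,0],0],[[-60,-70,0],0],[[-70,-110,0],0],[[-80,-150,0],0],[[-90,-190,0],0],[[-100,-230,0],0],[[-110,-250,0],0],[[-110,-250,0],0],[[-110,-250,0],0],[[-110,-250,0],0]]}}

```text
time_s: 42.03
tool_pos: [0.6109, 0.0963, 0.248]
tool_rot: [3.141, -0.0, -0.325]
contact_force: [-0.4, -0.8, 0.4]
opening: 0.0659
grip_force: 0.0
```

```bash
python3 t.py;  python3 - <<'E'
from h import *
a=cams.get_image('side');b=cams.get_image('top')
f=lambda x,r,c:cv2.resize(x['image'][r:r+240,c:c+240,::-1],(400,400),interpolation=3)
cv2.imwrite('pics/g5.png',np.hstack([f(a,70,240),f(b,100,235)]))
E
```

```text
t 42.03 pos [610.9  96.3 248. ] yaw [ 1.7995e+02 -2.0000e-02 -1.8650e+01] open 65.9 grip 0.0 F [-0.4 -0.8  0.4]
```

View pics/g5.png

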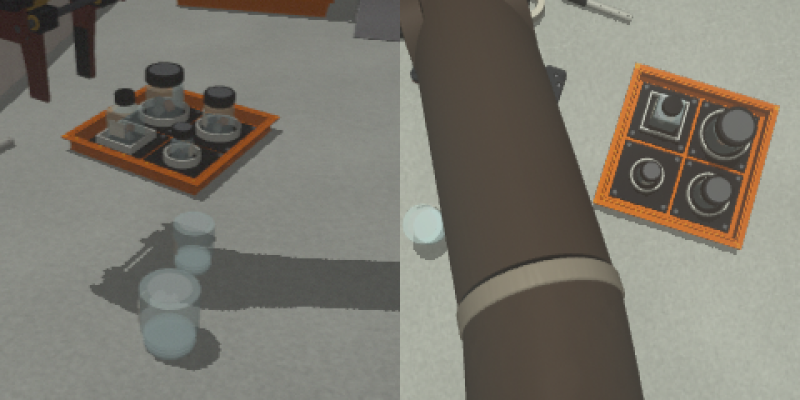

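Bottle (122,115), large (163,80), medium (218,110) and small (182,140) all stand in their collars in the side view, and both empties are still upright where they were. I'll check the cap heights, then hand in.

```bash
python3 - <<'E'
from h import *
p=cams.get_image('top');C=cloud(p);ok=p['z_map']>0
good=True
for n,x,y,h in(('L',.601,-.2765,.092),('M',.500,-.2437,.078),('S',.5325,-.1407,.064),('B',.635,-.175,.092)):
    m=ok&(np.hypot(C[...,0]-x,C[...,1]-y)<.04)&(C[...,2]>h-.008); q=C[m]
    print(n,np.median(q[:,2]).round(4),h,q.mean(0).round(4)); good&=abs(np.median(q[:,2])-h)<.003
print(good)
if good: print(robot.hand_in())
E
```

```text
L 0.0921 0.092 [ 0.5989 -0.2757  0.0919]
M 0.0781 0.078 [ 0.4994 -0.2434  0.0779]
S 0.0639 0.064 [ 0.5329 -0.141   0.0637]
B 0.0916 0.092 [ 0.6349 -0.1752  0.0914]
True
the job is handed in; nothing more can be done
None
```

I've handed the job in: the large, medium and small jars and the square bottle stand upright on the floors of their matching holders, and the two empty jars are still standing where they were.

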